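# Heel hardness reading in a shoe repair shop

### The job

Take the orange gauge out of its holder and check it first: upright on the middle of the round steel check block, push its spring plunger gently about half way in for a moment. Then set the plunger on the yellow mark of the black rubber heel, with the gauge square to the heel's sloping top, press gently until the plunger is about half way in, and hold it steady there for at least two seconds; finish while still gripping the gauge and pressing it on the mark. Do not press hard, do not change the slope of the heel, and leave the polish jar, the tan heel and the brush where they are.

Things in the scene. Friction and masses are not known exactly. Their poses are not given: they have to be found in the camera images.
- gauge: Hand gauge, 200 to 300 g, upright in its holder. Origin: centre of the nose's lower end; z along the gauge, up in the holder. Steel nose 20 mm round, z 0 to 35 mm; dark collar 40 mm round, z 35 to 45, rests on the holder's rim; orange grip 26 x 26 mm square, flats facing x and y, z 45 to 107, white dial on top. An 8 mm round plunger sticks 30 mm out of the nose (tip at z -30 when free).
- plunger (a joint): How far the gauge's plunger is pushed in, m: 0 free, 0.020 at the stop. Spring: about 1.5 N to start, 4.5 N half way (10 mm), 7.5 N at the stop. Its upper part next to the nose is green, and the green has just gone into the nose at half way.
- tip (a point): Rounded end of the plunger, on the gauge's axis; moves with the plunger. Axes as the gauge's.
- holder: Fixed grey tube, 48 mm outside, 26 mm bore, on a dark foot 90 mm round. Origin: centre of its underside on the counter; rim at 75 mm. The gauge stands in the bore, its origin 40 mm above the holder's origin; it must rise 65 mm for the plunger to clear the rim. z up.
- check_block: Fixed check block: a bright steel disc 50 mm across on a yellow foot 80 mm square and 12 mm high. Origin: centre of its underside; z up.
- check_top (a point): Centre of the check block's level steel top, 35 mm above the counter.
- heel: Black rubber heel, 78 x 66 x 24 mm, fixed between small metal jaws on the tilting plate of a fixed blue clamp (base 130 x 150 mm, cheeks 72 mm high). Origin: on the plate's hinge, 60 mm above the counter, 29 mm under the heel's top; z is square to that top and leans 0.22 to 0.45 rad from vertical, roughly towards the robot. The hinge is stiff: a gentle push leaves it, a shove turns it.
- mark (a point): Centre of the yellow disc, 22 mm across, on the heel's sloping top; axes as the heel's, z out of the top. It lies about 82 to 87 mm above the counter.
- polish: Loose pale polish jar with a black cap, 64 mm round and 55 mm high; origin under its centre. To be left alone.
- tan_heel: Loose tan heel block lying flat on the counter, no mark, 78 x 66 x 24 mm; origin under its centre. To be left alone.
- brush: Loose flat brush with a wooden handle, about 200 mm long, lying on the counter. To be left alone.
There are look-alikes about, which are no part of the job. Of the things like the gauge, leave any that is blue; of the rest the smaller one is meant. There is more than one size of the check_block; the one meant has the size given above.

How it is judged:
On the way, in this order (a step that is already met when the one before it is completed fails the run):
1. the gauge is lifted clear out of its holder by the gripper (z of tip in the frame of holder above 0.077 m and contact force between the fingers and gauge above 2 N), for 0.1 s.
2. the gauge is checked: held upright (within 8 degrees) on the middle of the steel check block (tip within 15 mm of the centre), plunger 4 to 16 mm in (distance between tip and check_top below 0.015 m and angle between gauge's own z axis and vertical below 0.14 rad and value of joint plunger between 0.004 and 0.016 m and contact force between the fingers and gauge above 2 N and contact force between gauge and check_block above 1 N), for 0.3 s.
3. the gauge is held on the yellow mark (tip within 10 mm of its centre), square to the heel's top (within 8 degrees), plunger 4 to 16 mm in, steadily for 1.8 s (distance between tip and mark below 0.01 m and angle between the z axis of gauge and the z axis of heel, either way round below 0.14 rad and value of joint plunger between 0.004 and 0.016 m and contact force between gauge and heel above 1 N and linear speed of gauge below 0.02 m/s and contact force between the fingers and gauge above 2 N), for 1.8 s.
At the end, for the whole second after the job is handed in: The gripper still holds the gauge, at rest: plunger tip within 10 mm of the centre of the yellow mark, gauge within 8 degrees of square to the heel's top, plunger 4 to 16 mm in, pushing on the heel with 1 to 12 N (all of step 3 and contact force between gauge and heel below 12 N and contact force between gauge and holder below 0.1 N); the arm keeps its last pose, push and grip.
It fails at once if the gauge is pressed hard (over 25 N) on the heel or the check block (contact force between gauge and heel above 25 N or contact force between gauge and check_block above 25 N).
It fails at once if the heel is pushed out of its slope (the mark moves over 5 mm) (distance of mark from where it was at the start of the episode above 0.005 m).
It fails at once if a bystander is disturbed (moved over 20 mm) (distance of any of polish, tan_heel, brush from where it was at the start of the episode above 0.02 m).
It also fails if it takes over 64 s, if anything falls off the work surface, if the arm or the gripper's body presses on something with over 40 N, if the wrist force passes 120 N, or if a joint passes its speed limit or range.

### The arm

A 7-joint arm with a two-finger parallel gripper is mounted at the origin on the work surface. World frame = base frame: x ahead of the robot, y to its left, z up, the work surface at z = 0. Lengths are in m, angles in rad, forces in N, time in s.
With the tool pointing down it reaches from about 0.375 to 0.925 m from the base axis. Payload 3.1 kg.
Tool frame: the origin (TCP) lies at the centre of the arm's flange, where the gripper is bolted on; the fingertips stand 173 mm ahead of it and the grasp point (between the pads) lies 155 mm ahead of it (bot.tcp_to_tips is the z of the fingertips in the tool frame, in m); z points along the fingers, y is the line along which they close (so a half turn about z gives the same grasp; the last joint's range is limited). The gripper opens to 85 mm and grips with 20 to 120 N. Pads are 22 mm wide; open, the fingers measure 114 mm over their backs; the gripper's body (76 mm by 85 mm) begins 54 mm behind the grasp point. The pads swing forward as they close: fully open they stand 13 mm farther back than shut.
Start: joints at [1.197, 0.383, 0.044, 1.598, -0.018, 1.161, -0.05], TCP at [0.177, -0.625, 0.405] pointing down, gripper open.
Joint ranges: [-2.61, 2.61], [-0.41, 2.15], [-1.48, 1.57], [0, 2.5], [-1.57, 4.71], [0.05, 1.97], [-2.85, 2.85]. Speed limits (rad/s): [2.79, 2.79, 3.14, 3.14, 3.14, 3.14, 3.14].

### API

Orientations are given as a rotation vector (axis times angle).
In Python, from workcell import bot, vision gives the robot as it stands.
- The arm moves only by the shell command python3 -m jog 'ROWS' [OPENING]. ROWS is JSON, a list that holds one entry, the list of rows, each a list of 6 numbers: the shift along the tool's x, y, z in units of 30 mm (1.0 is 30 mm), then the turn, a rotation vector about the tool's x, y, z in rad. In form: [[[tx, ty, tz, ax, ay, az], ...]]. A call has 1 to 8 rows; each row is the pose to reach, as a shift and turn from the pose commanded when the call began, along the tool's axes at that moment; what a row does not reach only later rows make up. A row lasts 1/10 s, in which the tool goes at most 50 mm and 8.59 degrees, less where a joint would pass 70% of its speed; a pose out of reach is approached as far as the arm can. A call with a gripper value outside its range is refused whole. OPENING is the opening, from 0 (shut) to 1 (fully open), set as the call begins (- or left out, the last holds). The fingers move at their own pace and stop on an object; the grip force is fixed at half the most. Time passes only in rows, so rows that repeat a pose let the fingers close. It gives the time, the measured TCP pose, the force, the opening and the grip force at its end, in the units of the state.
- bot.state(): the state, without advancing time (a new reading comes with each control period).
- vision.capture(name): name is "scene" or "top" or "wrist"; returns the picture (480x640x3 uint8, red, green, blue); there is no depth.
- vision.camera_model(name): a dict with "vfov" (degrees; the focal length in pixels is half the picture's height over the tangent of half this angle, whatever the lens; pixels are square), "cx", "cy" (the principal point, pixels), "k1" (the pictures are not rectified: a ray, as slopes to the right and down, at radius r is drawn at 1 + k1 r^2 times it, then the intrinsics apply), "T" (4x4, takes a point from camera to world coordinates); the wrist camera has in their place "hand_eye" (4x4, takes a point from camera to tool coordinates, whose origin is the TCP and whose axes are the flange's). Camera axes: x right, y down, z forward; pixel columns grow to the right and rows downward; lengths in m; the calibration is good to about 2 mm. A picture is of the moment at which its call begins: read the wrist's pose just before it. camera_model takes no time and is no camera call.
- bot.job_done(): hands the job in; it is judged then, once.
The state is a dict: "time_s": time; "q": joint angles; "joint_vel": joint speeds; "tau": joint torques, N m; "ee_pos": TCP position; "tcp_rot": TCP orientation; "contact_force": force on the tool from outside, world axes, zero at the start; "wrist_torque": the same for the moment, N m; "width": finger opening in m; "grip_force": force on a finger pad.
Only numpy, scipy, OpenCV 4.12 (cv2) and the standard library are available. Lean on these libraries where they do the work, as an engineer would, in place of code of your own. Each camera call takes 0.05 s, during which the arm holds its last target. There are 200 camera calls.

## Working session

There is one attempt and no reset: what is moved stays moved. The work goes in short steps, Python scripts to look and compute and a shell command to move; the robot and the scene stay as the last step left them, time stands still between calls to the robot, and variables do not carry over. Pictures are saved under pics/ and viewed, at most 10 in all, crops included, and the job is handed in when it is done.

```bash
mkdir -p pics; ls
python3 - <<'E'
from workcell import bot, vision
import cv2
for n in("scene","top"):
    cv2.imwrite(f"pics/{n}0.png",vision.capture(n)[:,:,::-1])
    m=vision.camera_model(n);print(n,m)
print(vision.camera_model("wrist"));s=bot.state();print(s,bot.tcp_to_tips)
E
```

```text
pics
scene {'vfov': 46.40265653123852, 'cx': 313.6298181922174, 'cy': 228.0407542305072, 'k1': -0.15073102628515658, 'T': array([[ 0.74101443,  0.55557109, -0.37714504,  0.92097571],
       [ 0.67148302, -0.61547947,  0.41266884, -0.4434602 ],
       [-0.00285815, -0.55904006, -0.82913572,  0.89525521],
       [ 0.        ,  0.        ,  0.        ,  1.        ]])}
top {'vfov': 55.07027457662933, 'cx': 319.50562376611015, 'cy': 237.99615191512535, 'k1': -0.07001371104089568, 'T': array([[ 0.01874599, -0.98722019,  0.15825576,  0.41884056],
       [-0.99980013, -0.01740905,  0.00983019, -0.03533816],
       [-0.00694947, -0.15840841, -0.98734922,  0.9945558 ],
       [ 0.        ,  0.        ,  0.        ,  1.        ]])}
{'vfov': 71.47255095987457, 'cx': 313.8876149320434, 'cy': 237.98145400415507, 'k1': -0.05636857059974278, 'hand_eye': array([[ 9.17961924e-05, -9.51561242e-01, -3.07459255e-01,
         7.75423117e-02],
       [ 9.99999990e-01,  5.40340615e-05,  1.31332761e-04,
         3.20891920e-04],
       [-1.08357893e-04, -3.07459264e-01,  9.51561238e-01,
         3.08008500e-02],
       [ 0.00000000e+00,  0.00000000e+00,  0.00000000e+00,
         1.00000000e+00]])}
{'time_s': 0.1, 'q': array([ 1.19717832,  0.3837778 ,  0.04379624,  1.5994037 , -0.01790025,
        1.16124813, -0.04991057]), 'joint_vel': array([ 3.64104875e-06, -1.15432100e-03, -2.58241944e-04, -1.72890737e-03,
       -8.02950426e-04, -1.78875998e-03, -3.70915036e-04]), 'tau': array([ 3.23203829e-03, -4.34730542e+01,  1.02937147e+00, -2.50455809e+01,
        1.07360122e-02,  5.41575195e-03, -1.14129165e-05]), 'ee_pos': array([ 0.17693898, -0.62499518,  0.40340192]), 'tcp_rot': array([-3.10936103e+00, -4.31717579e-01,  7.03979068e-04]), 'contact_force': array([-0.61480441,  0.52922209, -0.41555272]), 'wrist_torque': array([-0.03457361,  0.02076134,  0.02100357]), 'grip_force': 0.0, 'width': 0.0850128134609141} 0.1734
```

View pics/scene0.png

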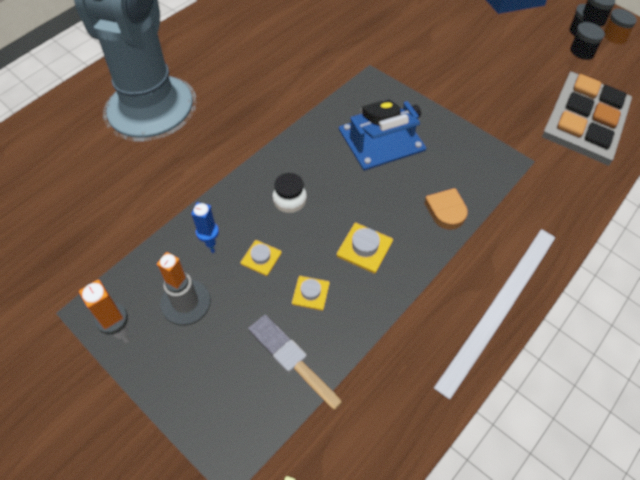

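View pics/top0.png

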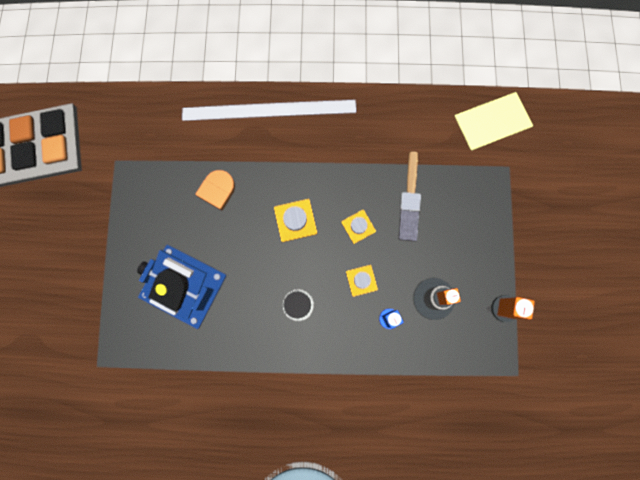

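Scene shows the gauge candidates as small orange in the holder (172,265 scene; 452,297 top), large orange (97,300; 523,308) and blue (203,215; 391,319). Check blocks are at (365,247; 295,219), which is large with about an 80 mm foot, and two smaller at (261,254) and (311,290). The heel's mark is at (386,105; 161,289). I choose the small orange gauge and the large block, and check both in a crop.

```bash
cat > h.py <<'E'
import numpy as np, cv2
from workcell import bot, vision
from scipy.spatial.transform import Rotation as R
from scipy.optimize import least_squares
def cam(n,s=None):
    m=vision.camera_model(n); f=240/np.tan(np.radians(m['vfov']/2))
    if n=='wrist':
        W=np.eye(4);W[:3,:3]=R.from_rotvec(s['tcp_rot']).as_matrix();W[:3,3]=s['ee_pos'];T=W@m['hand_eye']
    else: T=m['T']
    return f,m['cx'],m['cy'],m['k1'],T
def proj(c,P):
    f,cx,cy,k,T=c;p=(np.asarray(P,float)-T[:3,3])@T[:3,:3];a=p[...,:2]/p[...,2:]
    a=a*(1+k*(a**2).sum(-1,keepdims=True));return a*f+[cx,cy]
def ray(c,uv):
    f,cx,cy,k,T=c;d=(np.asarray(uv,float)-[cx,cy])/f;a=d.copy()
    for _ in range(20):a=d/(1+k*(a@a))
    return T[:3,3],T[:3,:3]@np.r_[a,1]
def onz(c,uv,z):
    o,d=ray(c,uv);return o+d*(z-o[2])/d[2]
def tri(cs,uvs,x0=(.5,0,.05)):
    r=least_squares(lambda P:np.concatenate([proj(c,P)-u for c,u in zip(cs,uvs)]),x0);return r.x,np.abs(r.fun).max()
E
python3 - <<'E'
import cv2,numpy as np
a=cv2.imread('pics/scene0.png');b=cv2.imread('pics/top0.png')
def t(im,x,y,s=52):
    c=cv2.resize(im[y-s:y+s,x-s:x+s],(260,260),interpolation=cv2.INTER_CUBIC)
    for i in range(0,2*s,20):cv2.putText(c,str(x-s+i),(int(i*2.5),8),0,.3,(0,255,255));cv2.putText(c,str(y-s+i),(0,int(i*2.5)+4),0,.3,(0,255,255))
    return c
cv2.imwrite('pics/c1.png',np.vstack([np.hstack([t(a,180,285),t(a,365,247),t(a,385,125)]),np.hstack([t(b,445,297),t(b,295,219),t(b,175,287)])]))
E
```

```text
(no output)
```

View pics/c1.png

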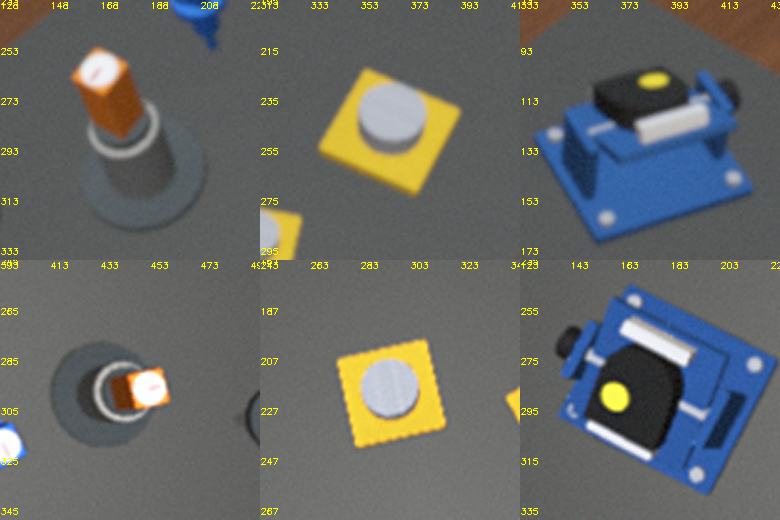

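Run:
```python
from h import *
s=cam('scene');t=cam('top')
for n,a,b in [('dial',(167.6,261),(452.6,295.8)),('block',(365.8,239),(295,217.8)),('mark',(386.6,105),(160.6,289.8))]:
    print(n,tri([s,t],[np.array(a),np.array(b)]))
print('foot',onz(t,(434.2,298.6),.01),onz(s,(185,300),.01))
z=.147;c=[onz(t,(393+x/2.5,245+y/2.5),z) for x,y in[(131,115),(163,108),(169,142),(137,149)]]
for i in range(4):
    d=c[(i+1)%4]-c[i];print('edge',np.degrees(np.arctan2(d[1],d[0])),np.linalg.norm(d))
q=[(632,25),(778,100),(708,234),(560,158)];c=[onz(t,(123+(x-520)/2.5,235+y/2.5),.008) for x,y in q]
for i in range(4):
    d=c[(i+1)%4]-c[i];print('base',c[i],np.degrees(np.arctan2(d[1],d[0])),np.linalg.norm(d))
```

```text
dial (array([ 0.45235445, -0.27179116,  0.148122  ]), np.float64(0.7487759320503358))
block (array([0.61639808, 0.02868252, 0.03636088]), np.float64(0.8435731908109005))
mark (array([0.45584154, 0.28987756, 0.08229831]), np.float64(0.7587906934526814))
foot [ 0.45027797 -0.27218365  0.01      ] [ 0.4523179  -0.26977168  0.01      ]
edge -77.11454220076895 0.02451636933986109
edge -171.16747005093762 0.02513493504713113
edge 102.78028824486816 0.024416080470007543
edge 9.053897513622601 0.025083326186670026
base [0.5556067  0.30595952 0.008     ] -115.44219450774398 0.14631184822176282
base [0.49275109 0.17383712 0.008     ] 154.64249733221905 0.12744969946040127
base [0.37758076 0.22841936 0.008     ] 65.37075373159081 0.14633187557576552
base [0.43856382 0.36143848 0.008     ] -25.361203789069286 0.12952586784542938
```

```bash
cat >> h.py <<'E'
def plan(P,Rt,s=None):
    s=s or bot.state();R0=R.from_rotvec(s['tcp_rot']);d=np.array(P)-s['ee_pos']
    print('row',np.round(R0.inv().apply(d)/.03,2).tolist(),np.round((R0.inv()*Rt).as_rotvec(),3).tolist(),'dist',round(np.linalg.norm(d)*1e3),'deg',round(np.degrees((R0.inv()*Rt).magnitude()),1))
def down(yaw,s=None):
    """tool pointing down, tool y along yaw (deg) or opposite, nearest to present"""
    s=s or bot.state();R0=R.from_rotvec(s['tcp_rot']);best=None
    for k in (0,180):
        a=np.radians(yaw+k);y=np.array([np.cos(a),np.sin(a),0]);z=np.array([0,0,-1.]);c=R.from_matrix(np.c_[np.cross(y,z),y,z])
        if best is None or (R0.inv()*c).magnitude()<(R0.inv()*best).magnitude():best=c
    return best
E
python3 - <<'E'
from h import *
print(R.from_rotvec(bot.state()['tcp_rot']).as_matrix().round(2))
for y in(11,101): plan((.452,-.271,.405),down(y))
E
```

```text
[[ 0.96  0.27 -0.  ]
 [ 0.27 -0.96  0.  ]
 [-0.   -0.   -1.  ]]
row [12.04, -8.86, -0.03] [-0.002, -0.002, -1.487] dist 448 deg 85.2
row [12.04, -8.86, -0.03] [-0.002, 0.0, 0.084] dist 448 deg 4.8
```

```bash
python3 -m jog '[[[2,-1.5,-1,0,0,0.084],[4,-3,-1,0,0,0.084],[6,-4.5,-1,0,0,0.084],[8,-6,-1,0,0,0.084],[9.3,-7,-1,0,0,0.084],[10.6,-8,-1,0,0,0.084],[11.5,-8.5,-0.5,0,0,0.084],[11.5,-8.86,0,0,0,0.084]]]' 1
python3 -m jog '[[[0,0,0,0,0,0],[0,0,0,0,0,0]]]'
python3 - <<'E'
from h import *
s=bot.state();im=vision.capture('wrist')
cv2.imwrite('pics/w1.png',im[:,:,::-1]);np.save('w1.npy',{k:s[k] for k in('ee_pos','tcp_rot')},allow_pickle=True)
print(s['ee_pos'],s['tcp_rot'],s['time_s']); c=cam('wrist',s);print(proj(c,(.452,-.271,.148)),proj(c,(.452,-.271,.075)))
E
```

```text
time_s: 0.9
ee_pos: [0.4153, -0.3088, 0.4166]
tcp_rot: [3.125, 0.301, 0.004]
contact_force: [0.8, 0.2, 0.1]
width: 0.0853
grip_force: 0.0
time_s: 1.1
ee_pos: [0.4144, -0.3088, 0.4148]
tcp_rot: [-3.125, -0.308, 0.003]
contact_force: [-0.3, -1.7, 0.7]
width: 0.0854
grip_force: 0.0
[ 0.41439327 -0.30880136  0.41477541] [-3.12543905e+00 -3.07681558e-01  2.63299571e-03] 1.1
[271.52835572 179.51510257] [281.30021838 168.21637542]
```

View pics/w1.png

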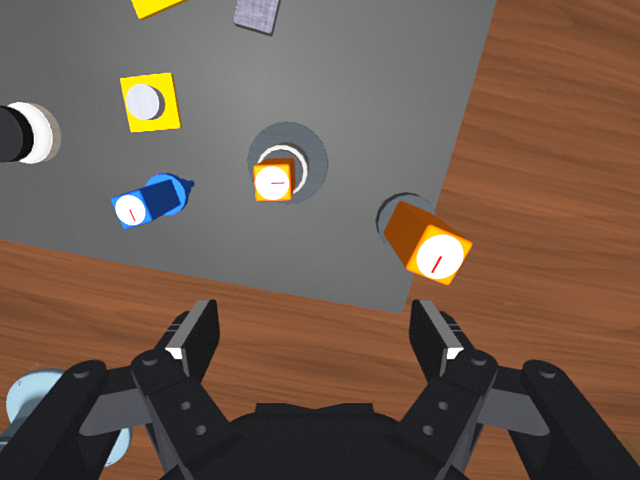

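The small orange gauge stands in its holder, with its dial at (273,183) and its sides parallel to the image axes, so the yaw is right. The larger orange one is at (440,257).

Run:
```python
from h import *
w=np.load('w1.npy',allow_pickle=True).item();c=cam('wrist',w)
P,e=tri([cam('scene'),cam('top'),c],[np.array(u) for u in[(167.6,261),(452.6,295.8),(273,183)]]);print(P,e)
print(onz(c,(273,183),.147),'foot',onz(c,(287.5,162.5),.008),'rim',onz(c,(283,169),.075))
print(onz(c,(254,182),.147),onz(c,(292,182),.147))
plan((P[0],P[1],.34),down(101.2));plan((P[0],P[1],.27),down(101.2))
```

```text
[ 0.45008866 -0.27213345  0.14657364] 1.6068124797517385
[ 0.44959764 -0.27232258  0.147     ] foot [ 0.45114988 -0.27168733  0.008     ] rim [ 0.45160102 -0.27264647  0.075     ]
[ 0.44769641 -0.25893382  0.147     ] [ 0.4529106  -0.28544914  0.147     ]
row [1.45, -1.03, 2.5] [-0.0, 0.001, -0.003] dist 92 deg 0.2
row [1.45, -1.03, 4.84] [-0.0, 0.001, -0.003] dist 155 deg 0.2
```

```bash
python3 -m jog '[[[0.8,-0.6,0.5,0,0,0],[1.46,-1.03,1,0,0,0],[1.46,-1.03,2,0,0,0],[1.46,-1.03,2.5,0,0,0],[1.46,-1.03,2.5,0,0,0],[1.46,-1.03,2.5,0,0,0]]]' 1
python3 - <<'E'
from h import *
s=bot.state();print(s['ee_pos']);im=vision.capture('wrist')
cv2.imwrite('pics/w2.png',im[:,:,::-1]);plan((.4503,-.272,.27),down(101.2))
E
```

```text
time_s: 1.75
ee_pos: [0.4501, -0.2737, 0.3409]
tcp_rot: [3.127, 0.295, -0.001]
contact_force: [-0.3, -0.9, -0.5]
width: 0.0856
grip_force: 0.0
[ 0.45010389 -0.27373969  0.34085251]
row [-0.0, -0.06, 2.39] [0.002, -0.001, -0.007] dist 72 deg 0.4
```

View pics/w2.png

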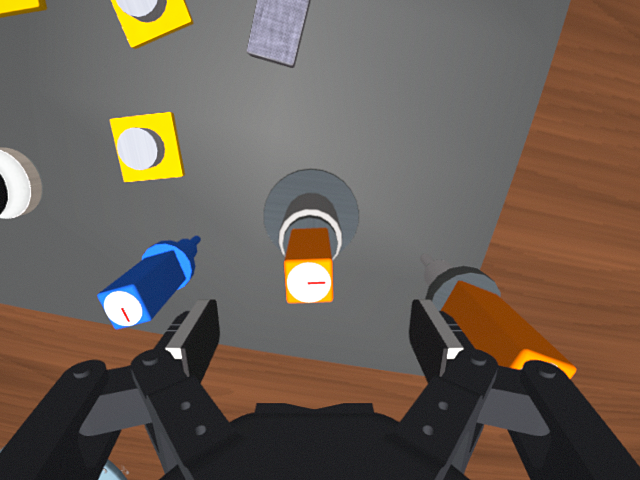

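Gauge dial at (310,283), centred between the fingers, and both neighbours are clear of them. Descend and grip.

```bash
python3 -m jog '[[[0,-0.06,0.6,0,0,-0.005],[0,-0.06,1.2,0,0,-0.005],[0,-0.06,1.8,0,0,-0.005],[0,-0.06,2.2,0,0,-0.005],[0,-0.06,2.4,0,0,-0.005],[0,-0.06,2.4,0,0,-0.005],[0,-0.06,2.4,0,0,-0.005]]]' 1
python3 -m jog '[[[0,0,0,0,0,0],[0,0,0,0,0,0],[0,0,0,0,0,0],[0,0,0,0,0,0],[0,0,0,0,0,0],[0,0,0,0,0,0],[0,0,0,0,0,0],[0,0,0,0,0,0]]]' 0
python3 -m jog '[[[0,0,0,0,0,0],[0,0,0,0,0,0]]]' 0
```

```text
time_s: 2.5
ee_pos: [0.451, -0.2704, 0.2695]
tcp_rot: [3.125, 0.308, 0.002]
contact_force: [0.4, 0.1, -0.3]
width: 0.085
grip_force: 0.0
time_s: 3.3
ee_pos: [0.4507, -0.2703, 0.269]
tcp_rot: [3.126, 0.308, 0.001]
contact_force: [-0.1, -0.4, 3.7]
width: 0.0256
grip_force: 59.1
time_s: 3.5
ee_pos: [0.4507, -0.2702, 0.269]
tcp_rot: [3.126, 0.309, 0.001]
contact_force: [-0.6, -0.9, 3.9]
width: 0.0253
grip_force: 59.3
```

```bash
python3 -m jog '[[[0,0,-0.3,0,0,0],[0,0,-0.8,0,0,0],[0,0,-1.4,0,0,0],[0,0,-2,0,0,0],[0,0,-2.6,0,0,0],[0,0,-3.2,0,0,0],[0,0,-3.6,0,0,0],[0,0,-3.6,0,0,0]]]' 0
python3 -m jog '[[[0,0,0,0,0,0],[0,0,0,0,0,0],[0,0,0,0,0,0]]]'
python3 - <<'E'
from h import *
s=bot.state();print(s['ee_pos'],s['contact_force'],s['grip_force'])
tiles=[]
for n in('scene','top'):
    im=vision.capture(n)[:,:,::-1].copy();cv2.imwrite(f'pics/{n}1.png',im)
    u=proj(cam(n),s['ee_pos']-[0,0,.2]).astype(int);x,y=np.clip(u,70,[570,410])
    tiles.append(cv2.resize(im[y-70:y+70,x-70:x+70],(390,390),interpolation=cv2.INTER_CUBIC));print(n,x-70,y-70)
cv2.imwrite('pics/c2.png',np.hstack(tiles))
plan((.617,.0285,s['ee_pos'][2]),down(101.2))
E
```

```text
time_s: 4.3
ee_pos: [0.451, -0.2701, 0.3781]
tcp_rot: [3.125, 0.309, 0.004]
contact_force: [1.2, 0.2, -0.7]
width: 0.0253
grip_force: 59.5
time_s: 4.6
ee_pos: [0.4501, -0.2698, 0.3753]
tcp_rot: [-3.125, -0.309, 0.003]
contact_force: [-0.1, -0.4, -2.4]
width: 0.0256
grip_force: 59.5
[ 0.45008195 -0.26984452  0.37531703] [-0.11860408 -0.36234226 -2.44374425] 59.53742802143097
scene 92 180
top 385 226
row [7.4, -8.67, 0.01] [-0.001, 0.001, 0.001] dist 342 deg 0.1
```

View pics/c2.png

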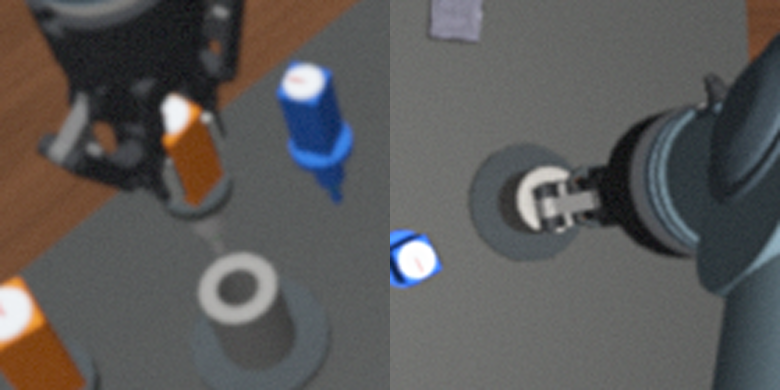

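Scene shows the gauge upright in the fingers, plunger free, clear of the holder's rim. On to the check block.

```bash
python3 -m jog '[[[0.7,-0.8,0,0,0,0],[1.7,-2,0,0,0,0],[2.8,-3.3,0,0,0,0],[3.9,-4.6,0,0,0,0],[5,-5.9,0,0,0,0],[6.1,-7.2,0,0,0,0],[7,-8.2,0,0,0,0],[7.4,-8.67,0,0,0,0]]]' 0
python3 -m jog '[[[0,0,0.8,0,0,0],[0,0,1.6,0,0,0],[0,0,2.2,0,0,0],[0,0,2.2,0,0,0]]]'
python3 - <<'E'
from h import *
s=bot.state();print(s['ee_pos'],s['contact_force'])
plan((.6165,.0287,.286),down(101.2))
im=vision.capture('scene')[:,:,::-1]
cv2.imwrite('pics/c3.png',cv2.resize(im[170:290,300:440],None,fx=4,fy=4,interpolation=cv2.INTER_CUBIC))
E
```

```text
time_s: 5.5
ee_pos: [0.6186, 0.0349, 0.3766]
tcp_rot: [-3.121, -0.32, -0.003]
contact_force: [-0.8, 1.3, -1.6]
width: 0.0253
grip_force: 59.5
time_s: 5.9
ee_pos: [0.6156, 0.0273, 0.3066]
tcp_rot: [3.126, 0.307, -0.013]
contact_force: [-0.2, 0.2, -2.8]
width: 0.026
grip_force: 59.5
[0.61556468 0.02727909 0.30655371] [-0.15414862  0.22439478 -2.81363417]
row [0.05, -0.04, 0.68] [-0.001, 0.009, 0.001] dist 21 deg 0.5
```

View pics/c3.png

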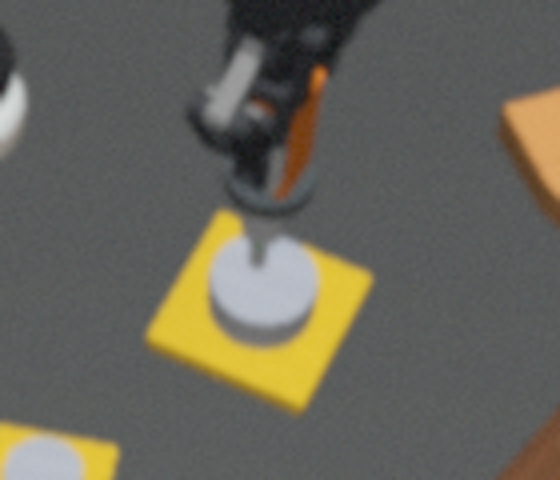

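Tip at crop (258,265) hovers about 12 mm above the disc's centre (265,280). Pressing down gently.

```bash
python3 -m jog '[[[0.04,-0.04,0.15,0,0.005,0],[0.04,-0.04,0.3,0,0.005,0],[0.04,-0.04,0.4,0,0.005,0],[0.04,-0.04,0.5,0,0.005,0],[0.04,-0.04,0.6,0,0.005,0],[0.04,-0.04,0.65,0,0.005,0],[0.04,-0.04,0.68,0,0.005,0],[0.04,-0.04,0.68,0,0.005,0]]]'
python3 - <<'E'
from h import *
s=bot.state();print(s['ee_pos'],s['contact_force']);c=cam('wrist',s)
im=vision.capture('wrist')[:,:,::-1];cv2.imwrite('pics/w4.png',im)
plan((.6165,.0287,.284),down(101.2))
print(proj(c,(.6165,.0287,.035)))
E
```

```text
time_s: 6.75
ee_pos: [0.6186, 0.0298, 0.2906]
tcp_rot: [-3.126, -0.309, -0.009]
contact_force: [-0.2, -0.0, 0.4]
width: 0.0253
grip_force: 59.6
[0.61856732 0.02982434 0.29064986] [-0.15384326 -0.04415486  0.40250967]
row [-0.08, 0.02, 0.22] [0.0, -0.006, 0.001] dist 7 deg 0.3
[314.17142401 249.43443666]
```

```bash
python3 -m jog '[[[-0.04,0,0.08,0,0,0],[-0.04,0,0.16,0,0,0],[-0.04,0,0.16,0,0,0],[-0.04,0,0.16,0,0,0],[-0.04,0,0.16,0,0,0],[-0.04,0,0.16,0,0,0],[-0.04,0,0.16,0,0,0]]]'
python3 -m jog '[[[0,0,0,0,0,0],[0,0,0,0,0,0],[0,0,0,0,0,0]]]'
```

```text
time_s: 7.5
ee_pos: [0.6177, 0.0297, 0.2859]
tcp_rot: [-3.126, -0.309, -0.011]
contact_force: [2.1, -0.4, 2.4]
width: 0.0254
grip_force: 60.0
time_s: 7.8
ee_pos: [0.6176, 0.0296, 0.2858]
tcp_rot: [-3.126, -0.309, -0.011]
contact_force: [3.0, 0.3, 2.5]
width: 0.0255
grip_force: 60.0
```

Check press is about 4.9 N for 0.9 s. Lift and go to view the heel from two places.

```bash
python3 -m jog '[[[0,0,-0.3,0,0,0],[0,0,-0.8,0,0,0],[0,0,-1.6,0,0,0],[0,0,-2.6,0,0,0],[0,0,-3.6,0,0,0],[0,0,-3.8,0,0,0],[0,0,-3.8,0,0,0]]]'
python3 - <<'E'
from h import *
plan((.39,.21,.40),down(101.2));plan((.39,.36,.40),down(101.2))
E
```

```text
time_s: 8.5
ee_pos: [0.6161, 0.0296, 0.4002]
tcp_rot: [-3.126, -0.309, -0.008]
contact_force: [-0.6, -0.1, -1.6]
width: 0.0253
grip_force: 59.6
row [-6.22, -7.37, -0.03] [0.0, -0.005, 0.001] dist 289 deg 0.3
row [-5.24, -12.27, -0.02] [0.0, -0.005, 0.001] dist 400 deg 0.3
```

```bash
python3 -m jog '[[[-0.8,-1,0,0,0,0],[-1.8,-2.1,0,0,0,0],[-2.8,-3.3,0,0,0,0],[-3.8,-4.5,0,0,0,0],[-4.8,-5.7,0,0,0,0],[-5.7,-6.8,0,0,0,0],[-6.2,-7.4,0,0,0,0],[-6.2,-7.4,0,0,0,0]]]'
python3 -m jog '[[[0,0,0,0,0,0],[0,0,0,0,0,0],[0,0,0,0,0,0]]]'
python3 - <<'E'
from h import *
s=bot.state();im=vision.capture('wrist')[:,:,::-1];cv2.imwrite('pics/wA.png',im);np.save('wA.npy',{k:s[k] for k in('ee_pos','tcp_rot')},allow_pickle=True)
print(s['ee_pos'],s['contact_force'],proj(cam('wrist',s),(.456,.29,.083)))
E
python3 -m jog '[[[0.2,-1.3,0,0,0,0],[0.5,-2.6,0,0,0,0],[0.8,-3.9,0,0,0,0],[1,-4.9,0,0,0,0],[1,-4.9,0,0,0,0],[1,-4.9,0,0,0,0],[1,-4.9,0,0,0,0],[1,-4.9,0,0,0,0]]]'
python3 - <<'E'
from h import *
s=bot.state();im=vision.capture('wrist')[:,:,::-1];cv2.imwrite('pics/wB.png',im);np.save('wB.npy',{k:s[k] for k in('ee_pos','tcp_rot')},allow_pickle=True)
u=proj(cam('wrist',s),(.456,.29,.083));print(s['ee_pos'],u)
t=[]
A=np.load('wA.npy',allow_pickle=True).item();
for n,S in(('A',A),('B',s)):
    im=cv2.imread(f'pics/w{n}.png');x,y=np.clip(proj(cam('wrist',S),(.46,.285,.08)).astype(int),100,[540,380])
    c=cv2.resize(im[y-100:y+100,x-100:x+100],(400,400),interpolation=cv2.INTER_CUBIC);print(n,x-100,y-100)
    for i in range(0,200,20):cv2.putText(c,str(x-100+i),(2*i,9),0,.3,(0,255,255));cv2.putText(c,str(y-100+i),(0,2*i+4),0,.3,(0,255,255))
    t.append(c)
cv2.imwrite('pics/c5.png',np.hstack(t))
E
```

```text
time_s: 9.3
ee_pos: [0.3863, 0.213, 0.396]
tcp_rot: [3.124, 0.32, -0.002]
contact_force: [0.8, 0.5, -2.0]
width: 0.0254
grip_force: 59.5
time_s: 9.6
ee_pos: [0.3916, 0.2096, 0.3978]
tcp_rot: [-3.127, -0.304, -0.005]
contact_force: [-0.3, 0.1, -2.1]
width: 0.0252
grip_force: 59.5
[0.39157049 0.20957538 0.39784924] [-0.34905172  0.057794   -2.12560917] [232.09936718 131.12601978]
time_s: 10.45
ee_pos: [0.3923, 0.3592, 0.3983]
tcp_rot: [3.126, 0.304, 0.007]
contact_force: [-0.1, -0.3, -1.3]
width: 0.0254
grip_force: 59.8
[0.39229411 0.35916067 0.39825652] [407.52233877 168.0501637 ]
A 139 27
B 313 64
```

View pics/c5.png

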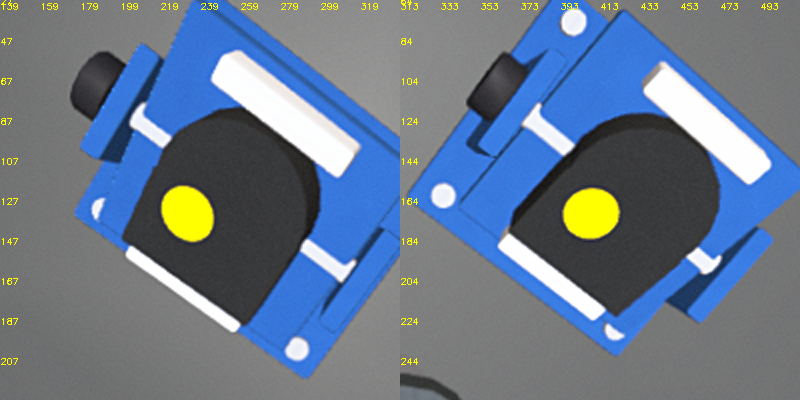

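Both views show the mark (A crop centre (187,213), B (591,213)). The cheeks and knob lie on the hinge axis at about 65°, so the top leans along about 155°. I fit the slope from the mark's disc and the straight edge's corners.

```bash
cat > fit.py <<'E'
from h import *
def contour(im,uv,w=26):
    x,y=np.round(uv).astype(int);c=im[y-w:y+w,x-w:x+w].astype(float)
    a=(c[:,:,2]+c[:,:,1])/2-c[:,:,0];a/=np.percentile(a,97)
    a=cv2.resize(a,None,fx=8,fy=8,interpolation=cv2.INTER_CUBIC)
    k=max(cv2.findContours((a>.5).astype(np.uint8),cv2.RETR_EXTERNAL,cv2.CHAIN_APPROX_NONE)[0],key=cv2.contourArea)[::6,0]
    return (k+.5)/8-.5+[x-w,y-w]
def disc(views,n0=(-.3,.12)):
    rays=[np.array([np.r_[ray(c,p)] for p in k]) for c,k in views]
    def f(p):
        n=np.r_[p[0],p[1],1];n/=np.linalg.norm(n);o=[]
        for i,q in enumerate(rays):
            c=p[3+2*i:5+2*i];c=np.r_[c,p[2]];d=q[:,3:]
            P=q[:,:3]+d*(((c-q[:,:3])@n)/(d@n))[:,None];o.append((np.linalg.norm(P-c,axis=1)-.011)*1e3)
        return np.r_[np.concatenate(o)]
    r=least_squares(f,np.r_[n0,.083,[.456,.29]*len(views)]);n=np.r_[r.x[:2],1];n/=np.linalg.norm(n)
    print('lean',np.arccos(n[2]),'dir',np.degrees(np.arctan2(n[1],n[0])),'c',r.x[2:].round(4),'rms',np.sqrt((r.fun**2).mean()));return n,r
E
python3 - <<'E'
from fit import *
S={n:np.load(f'w{n}.npy',allow_pickle=True).item() for n in'AB'};C={n:cam('wrist',S[n]) for n in S}
g=lambda n,x,y:np.array((139+x/2,27+y/2) if n=='A' else (313+(x-400)/2,64+y/2))
V=[(C['A'],contour(cv2.imread('pics/wA.png'),g('A',187,213))),(C['B'],contour(cv2.imread('pics/wB.png'),g('B',591,213)))]
for v in V:print(v[1].mean(0))
print('mark',tri([C['A'],C['B']],[V[0][1].mean(0),V[1][1].mean(0)]))
disc(V);disc(V,(-.1,-.2));disc(V[:1]);disc(V[1:])
for n,a,b in[('cR',(244,323),(617,315)),('cL',(123,236),(512,222)),('kb bolt',(297,349),(615,330)),('bar bottomR',(237,330),(600,318)),('ubar R top',(357,150),(769,160)),('ubar L top',(237,53),(661,63))]:
    print(n,tri([C['A'],C['B']],[g('A',*a),g('B',*b)]))
E
```

```text
[232.35705446 133.30136139]
[408.055   170.26625]
mark (array([0.45436356, 0.28934507, 0.08398287]), np.float64(0.019735497634627563))
lean 0.3710246303548059 dir 154.00380849595615 c [0.0916 0.4545 0.2876 0.4545 0.2916] rms 0.08131646970412301
lean 0.37102463850401574 dir 154.0038096007132 c [0.0916 0.4545 0.2876 0.4545 0.2916] rms 0.08131646970414493
lean 0.3604362600597791 dir 152.63940079041126 c [0.0911 0.4545 0.2878] rms 0.07360018434844579
lean 0.39286151975785666 dir 155.73076367201213 c [0.0929 0.4545 0.292 ] rms 0.0703421635313112
cR (array([0.41148285, 0.2609391 , 0.07241285]), np.float64(0.257344165200152))
cL (array([0.44082107, 0.31832854, 0.07062438]), np.float64(2.2000300398561308))
kb bolt (array([0.39219619, 0.23803661, 0.01595512]), np.float64(0.3361471278306283))
bar bottomR (array([0.40619715, 0.26482017, 0.06275184]), np.float64(0.1570429681769383))
ubar R top (array([0.49024183, 0.22569162, 0.09298341]), np.float64(0.2094752677775773))
ubar L top (array([0.51702793, 0.27771815, 0.08585054]), np.float64(0.23856861861978018))
```

Lean is 0.37 rad towards 154°, which agrees with the clamp's axis, and the mark is at about (0.4546, 0.2894, 0.0837). Plan the standoff pose.

```bash
cat >> h.py <<'E'
M=np.array([.4546,.2894,.0837]);_t,_d=.372,np.radians(154.5)
N=np.array([np.sin(_t)*np.cos(_d),np.sin(_t)*np.sin(_d),np.cos(_t)])
def square(yaw=101.2):
    b=down(yaw);z=b.as_matrix()[:,2];ax=np.cross(z,-N);return R.from_rotvec(ax/np.linalg.norm(ax)*np.arccos(z@-N))*b
E
python3 - <<'E'
from h import *
plan(M+N*.30,square())
E
```

```text
row [-1.33, 0.52, 1.17] [-0.221, 0.293, -0.002] dist 55 deg 21.0
```

```bash
python3 -m jog '[[[-0.4,0.15,0,-0.07,0.09,0],[-0.8,0.3,0,-0.14,0.18,0],[-1.2,0.45,0.3,-0.2,0.27,0],[-1.33,0.52,0.8,-0.221,0.293,-0.002],[-1.33,0.52,1.17,-0.221,0.293,-0.002],[-1.33,0.52,1.17,-0.221,0.293,-0.002],[-1.33,0.52,1.17,-0.221,0.293,-0.002],[-1.33,0.52,1.17,-0.221,0.293,-0.002]]]'
python3 - <<'E'
from h import *
s=bot.state();print(s['time_s'],s['contact_force'],s['q'].round(2));plan(M+N*.30,square());plan(M+N*.2705,square())
t=[]
c=cam('wrist',s);im=vision.capture('wrist')[:,:,::-1];cv2.imwrite('pics/wC.png',im);np.save('wC.npy',{k:s[k] for k in('ee_pos','tcp_rot')},allow_pickle=True)
print('mark px',proj(c,M),'tip',proj(c,s['ee_pos']+.2605*R.from_rotvec(s['tcp_rot']).as_matrix()[:,2]))
u=proj(c,M).astype(int);x,y=np.clip(u,100,[540,380]);t.append(im[y-100:y+100,x-100:x+100]);print(x-100,y-100)
a=vision.capture('scene')[:,:,::-1];x,y=385,90;t.append(cv2.resize(a[y-70:y+70,x-70:x+70],(400,400),interpolation=cv2.INTER_CUBIC));print('scene',x-70,y-70)
cv2.imwrite('pics/c6.png',np.hstack([cv2.resize(t[0],(400,400),interpolation=cv2.INTER_CUBIC),t[1]]))
E
```

```text
time_s: 11.3
ee_pos: [0.3565, 0.338, 0.3641]
tcp_rot: [2.901, 0.286, 0.47]
contact_force: [-0.0, -0.1, -2.7]
width: 0.0252
grip_force: 59.8
11.3 [-0.0476628  -0.05690585 -2.70472856] [-0.31  0.16 -0.69  2.03  0.57  1.   -2.67]
row [-0.03, 0.05, 0.03] [-0.003, -0.001, 0.001] dist 2 deg 0.2
row [-0.03, 0.05, 1.02] [-0.003, -0.001, 0.001] dist 31 deg 0.2
mark px [315.98636562 228.24105726] tip [313.23202653 242.31721693]
215 128
scene 315 20
```

View pics/c6.png

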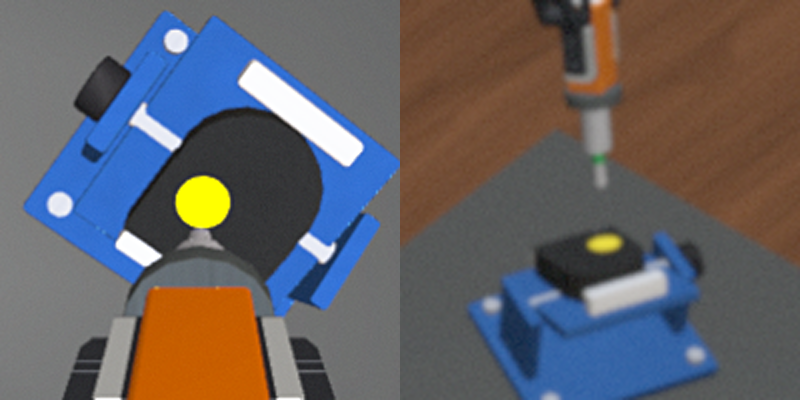

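Wrist view shows the plunger tip at crop (202,230) and the mark's centre at (202,202), so they are in line laterally. The scene shows the gauge leaning toward the robot above the mark with its green band out. Quick recheck of slope from this image, then approach.

```bash
python3 - <<'E'
from fit import *
S=[np.load(f'w{n}.npy',allow_pickle=True).item() for n in'ABC'];U=[(232.4,133.3),(408,170.3),(316,229)]
V=[(cam('wrist',s),contour(cv2.imread(f'pics/w{n}.png'),u)) for s,n,u in zip(S,'ABC',U)]
k=V[2][1];print(k.mean(0),k.min(0),k.max(0))
n,_=disc(V);disc(V[2:]);print(np.degrees(np.arccos(n@N)))
print(tri([v[0] for v in V],[v[1].mean(0) for v in V]))
E
python3 -m jog '[[[0,0.02,0.3,-0.003,0,0],[0,0.02,0.6,-0.003,0,0],[0,0.02,0.9,-0.003,0,0],[0,0.02,1.15,-0.003,0,0],[0,0.02,1.2,-0.003,0,0],[0,0.02,1.2,-0.003,0,0],[0,0.02,1.2,-0.003,0,0],[0,0.02,1.2,-0.003,0,0]]]'
python3 - <<'E'
from h import *
s=bot.state();print(s['contact_force'],'along n',s['contact_force']@N,'L',(s['ee_pos']-M)@N);plan(M+N*.2505,square())
E
```

```text
[315.99443069 228.64542079] [302.4375 215.5625] [329.4375 241.4375]
lean 0.376895304511218 dir 154.05632377150144 c [0.0926 0.4546 0.2875 0.4546 0.2918 0.4536 0.2913] rms 0.08843776429736372
lean 0.39012381969687593 dir 155.1772982715543 c [0.0939 0.4536 0.2916] rms 0.09155897903174832
0.3240405354556719
(array([0.45435407, 0.28936315, 0.08409016]), np.float64(0.11880432894093929))
time_s: 12.2
ee_pos: [0.3674, 0.332, 0.3304]
tcp_rot: [2.897, 0.288, 0.47]
contact_force: [0.1, -0.1, -2.3]
width: 0.0253
grip_force: 59.9
[ 0.06757202 -0.11388519 -2.2736305 ] along n -2.15810868727963 L 0.26508116672198245
row [-0.0, 0.04, 0.49] [0.0, -0.001, 0.003] dist 15 deg 0.2
```

```bash
python3 -m jog '[[[0,0.01,0.05,0,0,0],[0,0.01,0.1,0,0,0],[0,0.01,0.15,0,0,0],[0,0.01,0.2,0,0,0],[0,0.01,0.25,0,0,0],[0,0.01,0.25,0,0,0],[0,0.01,0.25,0,0,0]]]'
python3 - <<'E'
from h import *
s=bot.state();print(s['contact_force'],'along n',s['contact_force']@N,'L',(s['ee_pos']-M)@N);plan(M+N*.2505,square())
E
```

```text
time_s: 12.9
ee_pos: [0.37, 0.3303, 0.3232]
tcp_rot: [2.897, 0.288, 0.469]
contact_force: [-1.2, -0.6, -0.8]
width: 0.0252
grip_force: 60.0
[-1.22395113 -0.57734315 -0.84187475] along n -0.4730931445547404 L 0.25725350921800955
row [0.0, 0.02, 0.23] [0.001, -0.0, 0.003] dist 7 deg 0.2
```

```bash
python3 -m jog '[[[0,0,0.06,0,0,0],[0,0,0.12,0,0,0],[0,0,0.18,0,0,0],[0,0,0.24,0,0,0],[0,0,0.26,0,0,0],[0,0,0.26,0,0,0],[0,0,0.26,0,0,0],[0,0,0.26,0,0,0]]]'
python3 - <<'E'
from fit import *
s=bot.state();print(s['contact_force'],'along n',s['contact_force']@N,'L',(s['ee_pos']-M)@N)
c=cam('wrist',s);im=vision.capture('wrist')[:,:,::-1];print(proj(c,M));cv2.imwrite('pics/wD.png',im)
x,y=proj(c,M).astype(int);a=vision.capture('scene')[:,:,::-1]
cv2.imwrite('pics/c7.png',np.hstack([cv2.resize(im[y-40:y+40,x-40:x+40],(400,400),interpolation=cv2.INTER_CUBIC),cv2.resize(a[65:125,355:415],(400,400),interpolation=cv2.INTER_CUBIC)]))
E
```

```text
time_s: 13.7
ee_pos: [0.3726, 0.329, 0.3159]
tcp_rot: [2.897, 0.287, 0.469]
contact_force: [-0.9, -0.4, 2.7]
width: 0.0252
grip_force: 60.3
[-0.87055764 -0.39984853  2.73015536] along n 2.76645463971693 L 0.24940721858255135
[313.6888602  247.34210315]
```

View pics/c7.png

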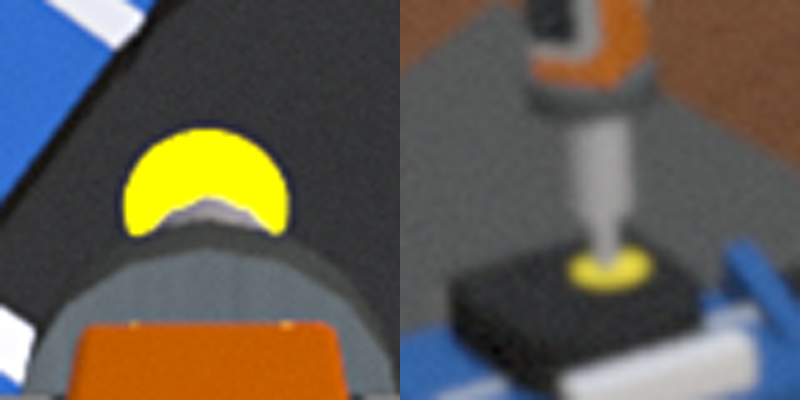

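Tip at crop (605,265) is on the mark's centre (610,270), the green has just gone in, and the force is about 5 N. Hold.

```bash
Z='python3 -m jog'
python3 -m jog '[[[0,0,0,0,0,0],[0,0,0,0,0,0],[0,0,0,0,0,0],[0,0,0,0,0,0],[0,0,0,0,0,0],[0,0,0,0,0,0],[0,0,0,0,0,0],[0,0,0,0,0,0]]]' >/dev/null
python3 -m jog '[[[0,0,0,0,0,0],[0,0,0,0,0,0],[0,0,0,0,0,0],[0,0,0,0,0,0],[0,0,0,0,0,0],[0,0,0,0,0,0],[0,0,0,0,0,0],[0,0,0,0,0,0]]]'
python3 -m jog '[[[0,0,0,0,0,0],[0,0,0,0,0,0],[0,0,0,0,0,0],[0,0,0,0,0,0],[0,0,0,0,0,0],[0,0,0,0,0,0],[0,0,0,0,0,0],[0,0,0,0,0,0]]]' >/dev/null
python3 -m jog '[[[0,0,0,0,0,0],[0,0,0,0,0,0],[0,0,0,0,0,0],[0,0,0,0,0,0],[0,0,0,0,0,0],[0,0,0,0,0,0]]]'
python3 -c "
from workcell import bot
print(bot.job_done())"
```

```text
time_s: 15.4
ee_pos: [0.3726, 0.329, 0.3158]
tcp_rot: [2.897, 0.288, 0.469]
contact_force: [-1.8, -0.4, 2.8]
width: 0.0252
grip_force: 60.3
time_s: 16.8
ee_pos: [0.3725, 0.329, 0.3158]
tcp_rot: [2.897, 0.288, 0.469]
contact_force: [-2.1, -1.2, 2.4]
width: 0.0252
grip_force: 60.3
the job is handed in; nothing more can be done
None
```

Job handed in at about 17 s: the gauge was checked on the steel block, then held square on the yellow mark at about 5 N, plunger about half way in, for about 3 s, and was still gripped and pressing at the end (no verdict was returned).

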